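Shut the filter hatch and lock its quarter-turn fastener

TASK

The blue access panel on the grey filter housing stands ajar. Push it fully down with the fingertips, then set a fingertip in the slot of the orange dial and turn the dial a quarter turn clockwise (seen from above) to its stop, so that the panel is locked. Only touch and push: do not lift the panel, do not turn the dial before the panel is shut, and leave the tape measure, screw jar and yellow screwdriver where they are.

Things in the scene. Friction and masses are not known exactly. Their poses are not given: they have to be found in the camera images.
- filter_housing: grey sheet-metal housing fixed to the bench, 250 (x) x 260 (y) x 75 mm high without the panel. Origin at the centre of its underside; its -x axis points out of its front (louvred side, roughly toward the robot), z up. The panel's hinge line runs along its y axis at x = +125 mm, z = 75 mm in this frame.
- panel (a joint): opening angle of the blue panel in rad: 0 = shut flat on the housing, grows as its front edge rises (starts 0.2 to 0.4). The panel is 254 x 264 x 10 mm, hinged at the rear; the hinge is stiff, so that it stays where it is left, without spring; pushing down at the front strip takes only about 1 to 5 N until it meets its stop at 0.
- push_strip (a point): point on the panel's upper face where it can be pushed shut: middle of the flat strip along the front edge, 238 mm from the hinge line, in front of the dial's bezel; the strip is 25 mm deep and runs the panel's full width. The upper face is 10 mm above the hinge line (85 mm above the bench when shut). Axes as filter_housing when shut, tilting with the panel.
- cam (a joint): angle of the orange dial (quarter-turn cam fastener) in rad: 0 = unlocked, 1.571 = locked, at a hard stop; grows clockwise seen from above. Starts 0 to 0.25. Stiff by friction of about 0.12 N m (about 3.5 N in the slot), stays where it is left.
- dial_centre (a point): on the dial's axis at its upper face, 18 mm above the panel, 103 mm above the bench when shut. Dial 124 mm across in a grey bezel ring of the same height (152 mm outside); axis 150 mm from the hinge line. Axes turn with the dial: the slot lies toward +y. A red dot on the bezel marks the slot unlocked (housing's +y, left), a green dot locked (housing's +x, away from the robot).
- finger_slot (a point): centre of the mouth of the dial's finger slot, 35 mm from the dial's axis, level with its upper face. A rectangular pocket with rounded corners: 42 mm along the radius (14 to 56 mm from the axis), 38 mm across, 15 mm deep, black floor. Shut fingers fit in; 10 mm of depth is enough to turn it by going round the axis. Axes as dial_centre.
- tape_measure: bystander: loose lime-green tape measure, 36 x 80 x 71 mm, on the bench left of the housing; origin under its centre. Leave it.
- screw_jar: bystander: loose small jar of screws with red lid, 66 x 62 x 97 mm, on the bench right of the housing; origin under its centre. Leave it.
- yellow_screwdriver: bystander: loose yellow-handled screwdriver, 27 x 177 x 27 mm, lying right of the housing; origin under its centre. Leave it.

How it is judged:
By the outcome, as a careful person would: the job done as asked, in the order asked, and still so for the second after the job is handed in, with the robot touching nothing.
It also fails if it takes over 51 s, if anything falls off the work surface, if the arm or the gripper's body presses on something with over 40 N, if the wrist force passes 120 N, or if a joint passes its speed limit or range.

ROBOT

A 6-joint arm with a two-finger parallel gripper is mounted at the origin on a cart in front of the work surface, level with it; the furniture and walls round the work are solid. World frame = base frame: x ahead of the robot, y to its left, z up, the work surface at z = 0. Lengths are in m, angles in rad, forces in N, time in s.
With the tool pointing down it reaches from about 0.4 to 0.825 m from the base axis. Payload 7 kg.
Tool frame: the origin (TCP) lies at the very end of the fingers, on their centre line; the grasp point (between the pads) lies 19 mm behind it (arm.grip_point_offset is the distance from the TCP to the grasp point, in m); z points along the fingers, y is the line along which they close (so a half turn about z gives the same grasp; the last joint's range is limited). The gripper opens to 88 mm and grips with 3 to 60 N. Pads are 19 mm wide; open, the fingers measure 130 mm over their backs; the gripper's body (78 mm by 193 mm) begins 47 mm behind the grasp point.
Start: joints at [1.428, 0.359, 0.012, 0, -1.224, -0.288], TCP at [0.282, 0.613, 0.227] pointing down, gripper open.
Joint ranges: [-3.07, 3.07], [-1.43, 2.12], [-1.02, 1.25], [-3.03, 1.67], [-3.05, -0], [-3.03, 3.03]. Speed limits (rad/s): [2.39, 2.39, 3.01, 3.14, 3.14, 3.14].

INTERFACE

Orientations are given as [roll, pitch, yaw] about the fixed x, y, z axes, in that order (R = Rz(yaw) Ry(pitch) Rx(roll)).
In Python, from station import arm, cams gives the robot as it stands.
- The arm moves only by the shell command python3 -m handwheel 'ROWS' [FORCE]. ROWS is JSON, a list that holds one entry, the list of rows, each a list of 7 numbers: the shift along the tool's x, y, z normalised to -1 to 1, where 1 is 0.08 m, then the turn, a rotation vector about the tool's x, y, z normalised to -1 to 1, where 1 is 0.5 rad, then the closure in counts, from 0 (fully open) to 255 (shut). In form: [[[x, y, z, wx, wy, wz, hand], ...]]. A call has 1 to 5 rows; each row is the pose to reach, as a shift and turn from the pose commanded when the call began, along the tool's axes at that moment; what a row does not reach only later rows make up. A row lasts 1/8 s, in which the tool goes at most 62.5 mm and 10.7 degrees, less where a joint would pass 70% of its speed; a pose out of reach is approached as far as the arm can. A call with a number of a shift or a turn outside -1 to 1 is refused whole. A call with a gripper value outside its range is refused whole. The fingers move at their own pace and stop on an object; FORCE is the grip in N (left out, the last holds). Time passes only in rows, so rows that repeat a pose let the fingers close. It gives the time, the measured TCP pose, the force, the opening and the grip force at its end, in the units of the state.
- arm.get_state(): the state, without advancing time (a new reading comes with each control period).
- cams.grab_frame(name): name is "scene" or "top"; returns the picture (400x640x3 uint8, blue, green, red); there is no depth.
- cams.camera_info(name): a dict with "camera_matrix" (3x3 intrinsics, pixels), "R" (3x3) and "t" (3): a world point X has camera coordinates R X + t. Camera axes: x right, y down, z forward; pixel columns grow to the right and rows downward; lengths in m; the calibration is good to about 2 mm. A picture is of the moment at which its call begins. camera_info takes no time and is no camera call.
- arm.job_done(): hands the job in; it is judged then, once.
The state is a dict: "t": time; "q": joint angles; "qd": joint speeds; "joint_efforts": joint torques, N m; "eef_pos": TCP position; "ee_rot": TCP orientation; "force": force on the tool from outside, world axes, zero at the start; "moment": the same for the moment, N m; "width": finger opening in m; "gripper_force": force on a finger pad.
Only numpy, scipy, OpenCV 4.12 (cv2) and the standard library are available. Lean on these libraries where they do the work, as an engineer would, in place of code of your own. Each camera call takes 0.05 s, during which the arm holds its last target. There are 200 camera calls.

## Working session

There is one attempt and no reset: what is moved stays moved. The work goes in short steps, Python scripts to look and compute and a shell command to move; the robot and the scene stay as the last step left them, time stands still between calls to the robot, and variables do not carry over. Pictures are saved under pics/ and viewed, at most 10 in all, crops included, and the job is handed in when it is done.

```bash
mkdir -p pics; ls
python3 - <<'E'
from station import arm,cams
import cv2
for n in("scene","top"):
    cv2.imwrite(f"pics/{n}0.png",cams.grab_frame(n)); i=cams.camera_info(n); print(n,i)
print(arm.get_state())
E
```

```text
pics
scene {'camera_matrix': array([[464.63425988,   0.        , 320.85315431],
       [  0.        , 464.63425988, 200.10887924],
       [  0.        ,   0.        ,   1.        ]]), 'R': array([[ 0.7421636 , -0.67005964, -0.01460378],
       [-0.50323569, -0.54273202, -0.67245505],
       [ 0.44265905,  0.50642081, -0.73999387]]), 't': array([-0.41102908,  0.4298471 ,  0.9471335 ])}
top {'camera_matrix': array([[435.16466231,   0.        , 313.5295026 ],
       [  0.        , 435.16466231, 198.08221977],
       [  0.        ,   0.        ,   1.        ]]), 'R': array([[-0.02060506, -0.99971764, -0.01183495],
       [-0.99229509,  0.02189571, -0.12194681],
       [ 0.12217151,  0.00923104, -0.99246608]]), 't': array([0.08299327, 0.61311622, 0.89539506])}
{'t': 0.1, 'q': array([ 1.42808823e+00,  3.59316552e-01,  1.11762423e-02, -2.97830393e-04,
       -1.22410873e+00, -2.88109469e-01]), 'qd': array([ 1.39958183e-03, -1.03210681e-03,  3.47701771e-03,  4.11518718e-04,
       -2.45964304e-04,  8.80276486e-05]), 'joint_efforts': array([-1.47476880e-03, -5.84160948e+01,  2.93753421e+01,  7.01547906e+00,
        1.01672669e-02, -4.71262956e-05]), 'eef_pos': array([0.28173074, 0.6129245 , 0.22572869]), 'ee_rot': array([ 3.14012025e+00, -1.44355306e-04, -4.30918859e-01]), 'force': array([-0.3174313 ,  0.36263541, -0.44020485]), 'moment': array([ 0.01496049, -0.00409843,  0.05702081]), 'gripper_force': 0.0, 'width': 0.08754029659961789}
```

View pics/scene0.png

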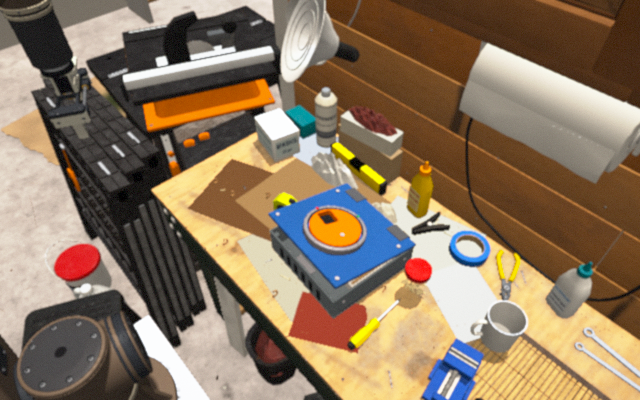

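View pics/top0.png

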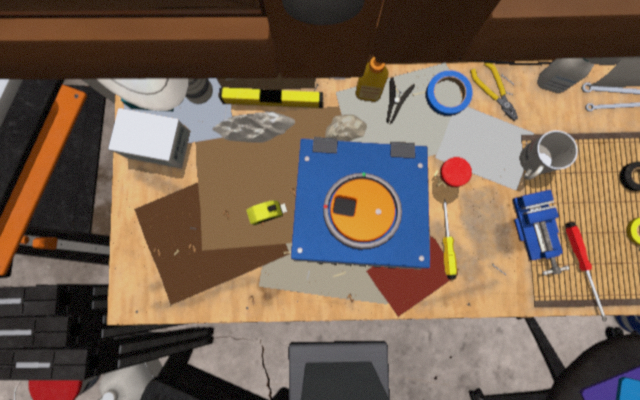

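The housing is near the centre of both views. In the top view the panel spans about (293–430, 140–267), with the dial at (362,211) and the slot at (344,206). I'll enlarge it to read the corners.

Run:
```python
import cv2
a=cv2.imread("pics/top0.png")[125:275,270:470]
b=cv2.imread("pics/scene0.png")[175:315,255:425]
cv2.imwrite("pics/topc.png",cv2.resize(a,None,fx=4,fy=4,interpolation=cv2.INTER_CUBIC))
cv2.imwrite("pics/scenec.png",cv2.resize(b,None,fx=4,fy=4,interpolation=cv2.INTER_CUBIC))
```

```text
(no output)
```

View pics/topc.png

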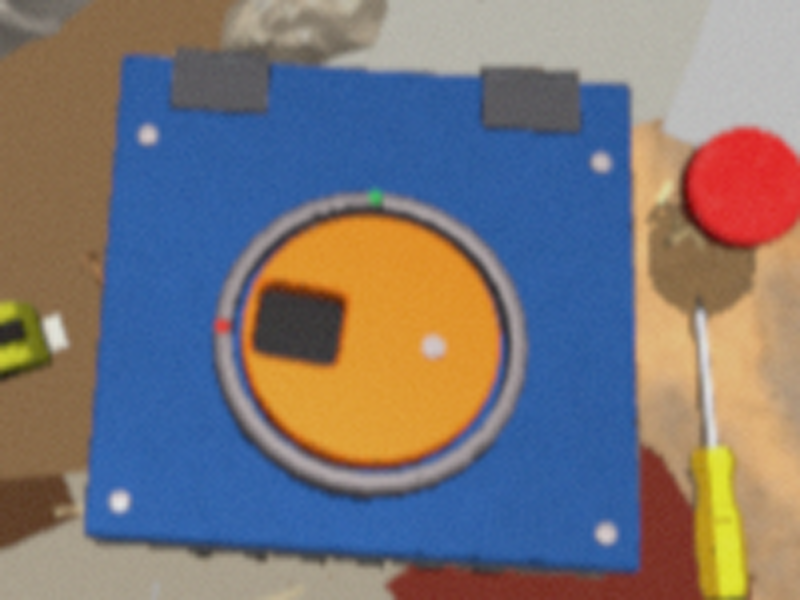

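View pics/scenec.png

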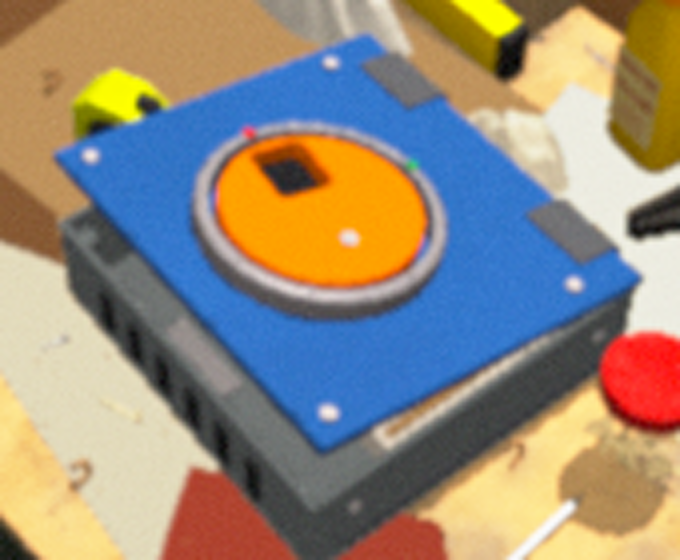

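```bash
cat > geo.py <<'E'
import numpy as np
from scipy.spatial.transform import Rotation as Ro
from station import arm,cams
def proj(n,X):
    i=cams.camera_info(n); c=i["R"]@X+i["t"]; p=i["camera_matrix"]@c; return p[:2]/p[2]
def panel(p,d,y,h):   # d from hinge line toward front, y, h above hinge line
    x0,y0,yaw,a=p[:4]
    v=np.array([-d,y,h]); v=Ro.from_euler('y',a).apply(v)+[.125,0,.075]
    return Ro.from_euler('z',yaw).apply(v)+[x0,y0,0]
def dialpt(p,r,ang,h=.028): # ang clockwise from +y (0) 
    return panel(p,.150-r*np.sin(ang),r*np.cos(ang),h)
def toolrows(T):
    s=arm.get_state(); R=Ro.from_euler('xyz',s["ee_rot"]); return R.inv().apply(np.array(T)-s["eef_pos"])/.08
E
cat > fit.py <<'E'
from geo import *
from scipy.optimize import least_squares
T=lambda u,v:("top",270+u/4,125+v/4)
S=lambda u,v:("scene",255+u/4,175+v/4)
obs=[(T(123,56),lambda p:panel(p,-.002,.132,.010)),(T(630,86),lambda p:panel(p,-.002,-.132,.010)),
(T(638,570),lambda p:panel(p,.252,-.132,.010)),(T(88,536),lambda p:panel(p,.252,.132,.010)),
(T(371,343),lambda p:panel(p,.15,0,.028)),(T(223,326),lambda p:panel(p,.15,.069,.028)),(T(376,198),lambda p:panel(p,.081,0,.028)),
(T(299,325),lambda p:dialpt(p,.035,p[4],.02)),
(S(375,36),lambda p:panel(p,-.002,.132,.010)),(S(640,278),lambda p:panel(p,-.002,-.132,.010)),
(S(322,444),lambda p:panel(p,.252,-.132,.010)),(S(55,157),lambda p:panel(p,.252,.132,.010)),
(S(249,132),lambda p:panel(p,.15,.069,.028)),(S(413,165),lambda p:panel(p,.081,0,.028)),
(S(62,222),lambda p:panel([*p[:3],0],.25,.13,0)),(S(308,510),lambda p:panel([*p[:3],0],.25,-.13,0))]
f=lambda p:np.concatenate([proj(o[0],g(p))-o[1:] for o,g in obs])
r=least_squares(f,[.6,0,0,.3,.1],loss='soft_l1'); p=r.x
print(p); print(f(p).reshape(-1,2).round(1).tolist())
np.save("p.npy",p)
print("strip",panel(p,.238,0,.01),"shut",panel([*p[:3],0],.238,0,.01),"dial",panel([*p[:3],0],.15,0,.028),"slot shut",dialpt([*p[:3],0],.035,p[4]))
E
python3 fit.py
```

```text
[ 0.59556114 -0.02610447 -0.08806999  0.21310424  0.16403495]
[[-0.3, -1.3], [0.6, -0.8], [1.0, 0.8], [-2.1, -0.3], [-0.0, -1.8], [1.0, 0.1], [-0.2, 1.1], [-0.2, -0.0], [-1.8, -1.7], [1.6, -0.1], [0.0, 1.1], [-1.1, -2.4], [0.5, 0.7], [-1.2, 0.5], [-1.9, -0.6], [0.6, 0.6]]
strip [ 0.49046875 -0.01682498  0.13510959] shut [ 0.48299909 -0.01616542  0.085     ] dial [ 0.57065803 -0.02390556  0.103     ] slot shut [0.57938853 0.00998807 0.103     ]
```

Both views fit one pose to about 1 px. The panel is open 0.213 rad, the cam is at 0.16 rad, and the fitted heights agree with the given sizes. I'll shut the fingers and turn the tool into line with the slot.

```bash
python3 -m handwheel '[[[0,0,0,0,0,-0.18,255],[0,0,0,0,0,-0.36,255],[0,0,0,0,0,-0.36,255]]]' 10
python3 - <<'E'
from geo import *
p=np.load("p.npy"); s=arm.get_state()
print(s["ee_rot"],s["width"])
for a in (p[3],.1,0):
    q=panel([*p[:3],a],.238,.05,.010); print(a,q,toolrows(q))
E
```

```text
t: 0.48
eef_pos: [0.2818, 0.6131, 0.2261]
ee_rot: [3.141, 0.0, -0.251]
force: [0.2, -0.5, -0.1]
width: 0.0632
gripper_force: 0.0
[ 3.14071261e+00  4.48329170e-05 -2.51427530e-01] 0.06324312067471886
0.21310424322440785 [0.49486656 0.03298124 0.13510959] [4.38375609 6.35958635 1.14246966]
0.1 [0.48957576 0.03344841 0.10871039] [4.3182625  6.37009344 1.47247186]
0 [0.4873969 0.0336408 0.085    ] [4.29129801 6.37427926 1.7688568 ]
```

```bash
python3 -m handwheel '[[[0.35,0.5,0,0,0,0,255],[0.7,1,0,0,0,0,255],[0.7,1,0,0,0,0,255]]]' >/dev/null
python3 -m handwheel '[[[0.35,0.5,0,0,0,0,255],[0.7,1,0,0,0,0,255],[0.7,1,0,0,0,0,255]]]' >/dev/null
python3 -m handwheel '[[[0.35,0.5,0,0,0,0,255],[0.7,1,0,0,0,0,255],[0.7,1,0,0,0,0,255]]]'
python3 -m handwheel '[[[0.35,0.5,0,0,0,0,255],[0.7,1,0,0,0,0,255],[0.7,1,0,0,0,0,255]]]' >/dev/null
python3 -m handwheel '[[[0.35,0.5,0,0,0,0,255],[0.7,1,0,0,0,0,255],[0.7,1,0,0,0,0,255]]]' >/dev/null
python3 -m handwheel '[[[0.35,0.5,0,0,0,0,255],[0.7,1,0,0,0,0,255],[0.7,1,0,0,0,0,255]]]'
python3 -m handwheel '[[[0.18,0.36,0.5,0,0,0,255],[0.18,0.36,0.8,0,0,0,255],[0.18,0.36,0.8,0,0,0,255]]]'
python3 - <<'E'
from geo import *
import cv2
p=np.load("p.npy")
for a in (p[3],0): print(toolrows(panel([*p[:3],a],.238,.05,.010)))
a=cams.grab_frame("top")[100:300,230:490];b=cams.grab_frame("scene")[140:340,230:490]
cv2.imwrite("pics/c1.png",cv2.resize(np.hstack([a,b]),(800,308),interpolation=cv2.INTER_CUBIC))
E
```

```text
t: 1.6
eef_pos: [0.3856, 0.3377, 0.2268]
ee_rot: [-3.141, -0.0, -0.254]
force: [-0.3, 0.3, 1.2]
width: 0.0006
gripper_force: 0.0
t: 2.72
eef_pos: [0.4893, 0.0645, 0.2263]
ee_rot: [3.141, 0.0, -0.254]
force: [0.2, 0.4, 0.2]
width: 0.0004
gripper_force: 0.0
t: 3.1
eef_pos: [0.4943, 0.0345, 0.161]
ee_rot: [3.14, 0.003, -0.251]
force: [0.5, 0.2, 0.9]
width: 0.0003
gripper_force: 0.0
[0.01269455 0.0162802  0.32394605]
[-0.07799629  0.03016204  0.95060999]
```

View pics/c1.png

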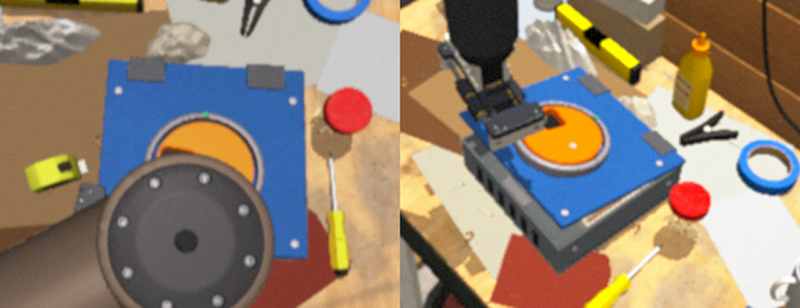

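The shut fingers are above the front-left strip, clear of the bezel. I'll push down slowly along the panel's arc.

```bash
python3 -m handwheel '[[[0,0.02,0.15,0,0,0,255],[0,0.02,0.25,0,0,0,255],[0,0.02,0.35,0,0,0,255],[-0.02,0.02,0.45,0,0,0,255],[-0.03,0.02,0.5,0,0,0,255]]]'
python3 -m handwheel '[[[-0.02,0.01,0.1,0,0,0,255],[-0.03,0.01,0.2,0,0,0,255],[-0.04,0.01,0.3,0,0,0,255],[-0.05,0.01,0.36,0,0,0,255],[-0.05,0.01,0.4,0,0,0,255]]]'
python3 -m handwheel '[[[0,0,0.02,0,0,0,255],[0,0,0.04,0,0,0,255],[0,0,0.06,0,0,0,255],[0,0,0.06,0,0,0,255]]]'
```

```text
t: 3.82
eef_pos: [0.4921, 0.0324, 0.122]
ee_rot: [3.141, 0.0, -0.251]
force: [0.1, -0.3, 1.3]
width: 0.0003
gripper_force: 0.4
t: 4.45
eef_pos: [0.488, 0.0327, 0.0902]
ee_rot: [3.141, 0.0, -0.251]
force: [-0.5, -0.5, 0.9]
width: 0.0005
gripper_force: 0.4
t: 4.95
eef_pos: [0.4883, 0.0328, 0.0857]
ee_rot: [-3.141, -0.0, -0.251]
force: [0.2, -0.3, 1.1]
width: 0.0005
gripper_force: 0.0
```

Nearly at the stop: z is 85.7 mm and the force is still low. I'll press on in small steps until the force rises.

```bash
python3 -m handwheel '[[[0,0,0.015,0,0,0,255],[0,0,0.03,0,0,0,255],[0,0,0.03,0,0,0,255]]]'
python3 -m handwheel '[[[0,0,0.015,0,0,0,255],[0,0,0.03,0,0,0,255],[0,0,0.03,0,0,0,255]]]'
```

```text
t: 5.32
eef_pos: [0.4885, 0.0328, 0.0851]
ee_rot: [-3.141, -0.001, -0.25]
force: [-7.0, -0.0, 20.8]
width: 0.0003
gripper_force: 10.0
t: 5.7
eef_pos: [0.4886, 0.0328, 0.0848]
ee_rot: [-3.141, -0.002, -0.249]
force: [-18.0, 1.4, 45.3]
width: 0.0003
gripper_force: 22.5
```

The panel is on its stop, with 45 N at the expected height. I'll lift straight up and move aside to look.

```bash
python3 -m handwheel '[[[0,0,-0.1,0,0,0,255],[0,0,-0.7,0,0,0,255],[0,0,-1,0,0,0,255]]]'
python3 -m handwheel '[[[-0.3,-0.5,0,0,0,0,255],[-0.3,-1,0,0,0,0,255],[-0.3,-1,0,0,0,0,255]]]'
python3 - <<'E'
from geo import *
import cv2
a=cams.grab_frame("top");b=cams.grab_frame("scene");cv2.imwrite("pics/t2.png",a);cv2.imwrite("pics/s2.png",b)
a=a[130:280,285:435];b=b[180:330,265:415]
cv2.imwrite("pics/c2.png",cv2.resize(np.hstack([a,b]),(800,400),interpolation=cv2.INTER_CUBIC))
E
```

```text
t: 6.08
eef_pos: [0.4892, 0.033, 0.1631]
ee_rot: [-3.14, -0.002, -0.251]
force: [-0.6, -0.5, -0.7]
width: 0.0005
gripper_force: 0.0
t: 6.45
eef_pos: [0.4855, 0.1183, 0.1611]
ee_rot: [-3.141, -0.001, -0.248]
force: [0.5, -0.7, -0.4]
width: 0.0006
gripper_force: 0.0
```

View pics/c2.png

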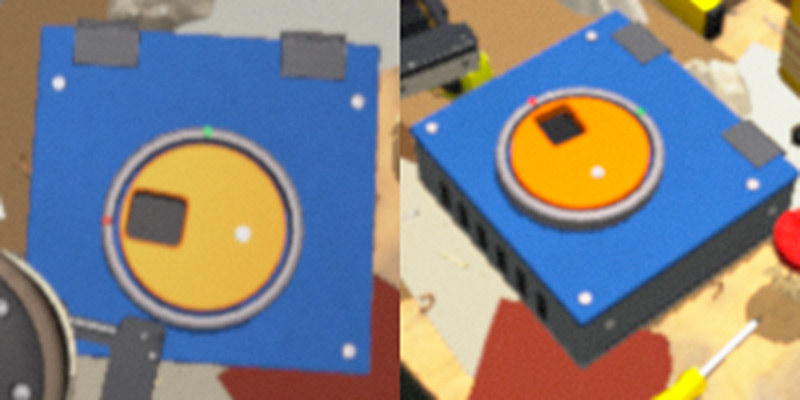

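The panel is flat on the housing. In the crop the dial centre is at about (203,228), the slot mouth at (156,217), red at (108,221) and green at (208,132). I'll refit with the angle at 0.

```bash
cat > fit2.py <<'E'
from geo import *
from scipy.optimize import least_squares
k=8/3
T=lambda u,v:("top",285+u/k,130+v/k)
S=lambda u,v:("scene",265+(u-400)/k,180+v/k)
P=lambda d,y,h:(lambda p:panel([*p[:3],0],d,y,h))
D=lambda p:dialpt([*p[:3],0],.035,p[3],.028)
obs=[(T(40,27),P(-.002,.132,.01)),(T(379,45),P(-.002,-.132,.01)),(T(368,374),P(.252,-.132,.01)),
(T(203,228),P(.15,0,.028)),(T(108,221),P(.15,.069,.028)),(T(208,132),P(.081,0,.028)),(T(156,217),D),
(S(617,11),P(-.002,.132,.01)),(S(797,173),P(-.002,-.132,.01)),(S(582,322),P(.252,-.132,.01)),(S(411,130),P(.252,.132,.01)),
(S(533,101),P(.15,.069,.028)),(S(641,111),P(.081,0,.028)),(S(561,124),D)]
f=lambda p:np.concatenate([proj(o[0],g(p))-o[1:] for o,g in obs])
p=least_squares(f,[.6,0,0,.1],loss='soft_l1').x
print(p,f(p).reshape(-1,2).round(1).tolist())
q=np.array([*p[:3],0,p[3]]);np.save("p2.npy",q)
c=dialpt(q,0,0);s=dialpt(q,.035,p[3]);print("dial",c,"slot",s,"rows",toolrows(s))
s=arm.get_state();print("need yaw",p[2]-p[3],"now",s["ee_rot"],s["eef_pos"])
E
python3 fit2.py
```

```text
[ 0.59599396 -0.02583499 -0.0832561   0.14691648] [[-0.1, -1.4], [0.6, -0.7], [0.8, 0.5], [-0.3, -0.6], [0.6, -0.1], [-0.5, 1.1], [0.0, -0.1], [-0.3, -1.8], [2.2, -0.7], [-0.3, 1.0], [-2.0, -1.4], [0.1, 0.8], [-1.0, 0.8], [-0.3, -0.3]]
dial [ 0.57108055 -0.02375599  0.103     ] slot [0.57906565 0.01032096 0.103     ] rows [1.47241514 0.99181588 0.72010944]
need yaw -0.23017258201061905 now [ 3.14110490e+00  5.55373452e-04 -2.49896357e-01] [0.48459163 0.11635159 0.16063546]
```

```bash
python3 -m handwheel '[[[0.4,0.3,0,0,0,0,255],[0.8,0.6,0,0,0,-0.04,255],[0.8,0.6,0,0,0,-0.04,255]]]' >/dev/null
python3 -m handwheel '[[[0.3,0.2,0.2,0,0,0,255],[0.66,0.39,0.5,0,0,0,255],[0.66,0.39,0.5,0,0,0,255],[0.66,0.39,0.5,0,0,0,255]]]'
python3 - <<'E'
from geo import *
import cv2
p=np.load("p2.npy");s=dialpt(p,.035,p[4]);print(toolrows(s))
a=cams.grab_frame("top")[130:280,285:435];b=cams.grab_frame("scene")[160:260,280:380]
cv2.imwrite("pics/c3.png",np.hstack([cv2.resize(a,(200,400)),cv2.resize(b,(400,400),interpolation=cv2.INTER_CUBIC)]))
E
```

```text
t: 7.42
eef_pos: [0.5787, 0.0111, 0.1209]
ee_rot: [3.141, 0.001, -0.232]
force: [-1.1, 0.5, -0.1]
width: 0.0002
gripper_force: 0.0
[0.00744939 0.00856651 0.22418695]
```

View pics/c3.png

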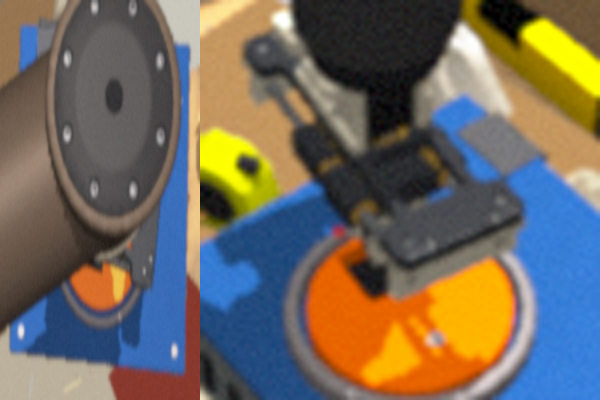

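The near block is the gripper knuckle, and the tips are hidden behind it, over the slot. The measured offset is under 1 mm, so I'll descend gently and watch the force.

```bash
python3 -m handwheel '[[[0.007,0.008,0.1,0,0,0,255],[0.007,0.008,0.2,0,0,0,255],[0.007,0.008,0.24,0,0,0,255],[0.007,0.008,0.27,0,0,0,255]]]'
python3 -m handwheel '[[[0,0,0.02,0,0,0,255],[0,0,0.03,0,0,0,255]]]'
```

```text
t: 8.02
eef_pos: [0.5795, 0.0107, 0.099]
ee_rot: [3.141, 0.0, -0.231]
force: [0.6, -0.3, -0.7]
width: 0.0007
gripper_force: 0.0
t: 8.28
eef_pos: [0.5797, 0.0106, 0.0969]
ee_rot: [-3.142, -0.0, -0.231]
force: [-1.1, 0.9, 0.8]
width: 0.0004
gripper_force: 0.0
```

```bash
cat > plan.py <<'E'
from geo import *
p=np.load("p2.npy"); s=arm.get_state(); C=dialpt(p,0,0)
def pose(c,t,z,r=.035):
    e=dialpt(p,1,c)-C; g=np.array([e[1],-e[0],0])   # clockwise tangent
    return C+r*e+t*g+[0,0,z-C[2]], p[2]-c
def rows(prev,nxt):
    R=Ro.from_euler('xyz',[np.pi,0,prev[1]])
    for q in nxt: print(np.append(R.inv().apply(q[0]-prev[0])/.08,(prev[1]-q[1])/.5).round(3))
z=.092; c0=p[4]
now=(s["eef_pos"],s["ee_rot"][2])
print("A");rows(now,[pose(c0,0,z),pose(c0,.005,z),pose(c0,.0095,z)])
prev=pose(c0,.0095,z)
for a,b in ((c0,.62),(.62,1.09),(1.09,1.571)):
    n=[pose(c,.0105,z) for c in np.linspace(a,b,6)[1:]]
    print("B",a,b);rows(prev,n);prev=n[-1]
E
python3 plan.py
```

```text
A
[-0.007  0.005  0.062 -0.001]
[ 0.056  0.005  0.062 -0.001]
[ 0.112  0.005  0.062 -0.001]
B 0.14691648415092995 0.62
[0.053 0.014 0.    0.189]
[0.092 0.032 0.    0.378]
[0.13  0.054 0.    0.568]
[0.165 0.079 0.    0.757]
[0.197 0.108 0.    0.946]
B 0.62 1.09
[0.04  0.014 0.    0.188]
[0.079 0.032 0.    0.376]
[0.117 0.054 0.    0.564]
[0.151 0.079 0.    0.752]
[0.184 0.107 0.    0.94 ]
B 1.09 1.571
[0.041 0.015 0.    0.192]
[0.081 0.033 0.    0.385]
[0.119 0.055 0.    0.577]
[0.155 0.081 0.    0.77 ]
[0.188 0.11  0.    0.962]
```

```bash
python3 -m handwheel '[[[0,0.005,0.03,0,0,0,255],[0,0.005,0.06,0,0,0,255],[0.05,0.005,0.06,0,0,0,255],[0.08,0.005,0.06,0,0,0,255],[0.11,0.005,0.06,0,0,0,255]]]'
python3 -m handwheel '[[[0.053,0.014,0,0,0,0.19,255],[0.092,0.032,0,0,0,0.38,255],[0.13,0.054,0,0,0,0.57,255],[0.165,0.079,0,0,0,0.757,255],[0.197,0.108,0,0,0,0.946,255]]]'
```

```text
t: 8.9
eef_pos: [0.5872, 0.0079, 0.092]
ee_rot: [3.141, 0.002, -0.231]
force: [-7.1, 1.1, 4.9]
width: 0.0004
gripper_force: 3.2
t: 9.52
eef_pos: [0.6001, -0.0036, 0.0919]
ee_rot: [3.14, 0.002, -0.707]
force: [-6.9, 4.6, 3.3]
width: 0.0006
gripper_force: 3.6
```

```bash
python3 -m handwheel '[[[0.04,0.014,0,0,0,0.188,255],[0.079,0.032,0,0,0,0.376,255],[0.117,0.054,0,0,0,0.564,255],[0.151,0.079,0,0,0,0.752,255],[0.184,0.107,0,0,0,0.94,255]]]'
python3 -m handwheel '[[[0.041,0.015,0,0,0,0.192,255],[0.081,0.033,0,0,0,0.385,255],[0.119,0.055,0,0,0,0.577,255],[0.155,0.081,0,0,0,0.77,255],[0.188,0.11,0,0,0,0.962,255]]]'
python3 - <<'E'
from geo import *
p=np.load("p2.npy");C=dialpt(p,0,0);s=arm.get_state()
for c in(1.4,1.5,1.571):
    e=dialpt(p,1,c)-C; d=s["eef_pos"]-C; print(c,d@e,d@[e[1],-e[0],0])
print(s["ee_rot"][2],p[2]-1.571,s["force"],s["moment"])
E
```

```text
t: 10.15
eef_pos: [0.6062, -0.019, 0.0919]
ee_rot: [3.141, 0.002, -1.177]
force: [-4.9, 6.2, 3.7]
width: 0.0004
gripper_force: 4.2
t: 10.78
eef_pos: [0.6052, -0.0352, 0.0921]
ee_rot: [-3.141, 0.003, -1.658]
force: [-0.4, 19.6, -2.0]
width: 0.0011
gripper_force: 9.9
1.4 0.03299196971569938 0.01435313973591768
1.5 0.034260070267293385 0.010987732763428678
1.571 0.03495322778232214 0.00852962798705242
-1.658266006562317 -1.654256097859689 [-0.39199189 19.60274887 -1.95540788] [ 7.24963194 -0.03204481  0.02036123]
```

```bash
python3 -m handwheel '[[[0.015,0,0,0,0,0,255],[0.03,0,0,0,0,0,255],[0.03,0,0,0,0,0,255]]]'
```

```text
t: 11.15
eef_pos: [0.6052, -0.0352, 0.092]
ee_rot: [-3.14, 0.006, -1.655]
force: [-3.9, 21.6, 2.9]
width: 0.0004
gripper_force: 10.6
```

The dial is at its stop: force is up and the tool no longer moves. I'll back off within the slack, lift out and check.

```bash
python3 -m handwheel '[[[-0.04,0,0,0,0,0,255],[-0.1,0,0,0,0,0,255],[-0.1,0,-0.1,0,0,0,255],[-0.1,0,-0.4,0,0,0,255],[-0.1,0,-0.9,0,0,0,255]]]'
python3 -m handwheel '[[[0,0,-0.5,0,0,0,255],[-0.5,0.4,-0.6,0,0,0,255],[-1,1,-0.6,0,0,0,255],[-1,1,-0.6,0,0,0,255]]]' >/dev/null
python3 -m handwheel '[[[-0.5,0.5,0,0,0,0,255],[-1,1,0,0,0,0,255],[-1,1,0,0,0,0,255],[-1,1,0,0,0,0,255]]]'
python3 - <<'E'
from geo import *
import cv2
a=cams.grab_frame("top");b=cams.grab_frame("scene")
a=a[130:280,285:435];b=b[180:330,265:415]
cv2.imwrite("pics/c4.png",cv2.resize(np.hstack([a,b]),(800,400),interpolation=cv2.INTER_CUBIC))
E
```

```text
t: 11.78
eef_pos: [0.6045, -0.0322, 0.1642]
ee_rot: [3.139, -0.001, -1.655]
force: [0.6, -0.2, 0.8]
width: 0.0006
gripper_force: 0.0
t: 12.78
eef_pos: [0.4598, 0.1412, 0.2128]
ee_rot: [-3.141, 0.0, -1.654]
force: [-0.2, 0.7, 0.7]
width: 0.0006
gripper_force: 0.0
```

View pics/c4.png

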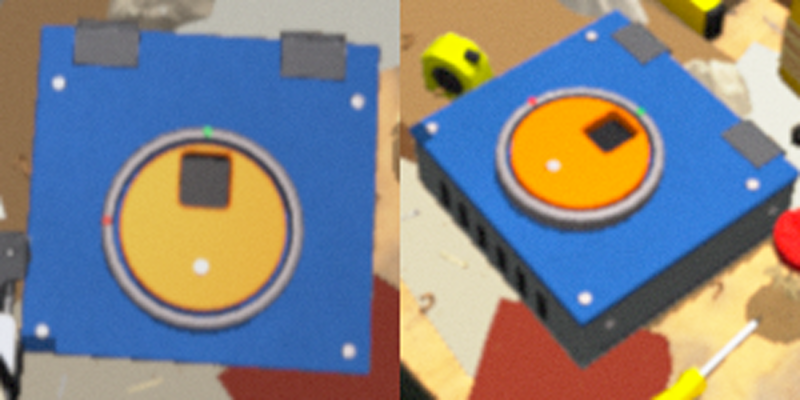

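The slot at (205,179) lines up with the green dot at (208,132) and the panel is flat. The tool is clear and the bystanders are where they were.

```bash
python3 -c "
from station import arm
print(arm.job_done())"
```

```text
the job is handed in; nothing more can be done
None
```

I pushed the panel shut and turned the dial clockwise to its locked stop, with the slot at the green dot, then handed the job in at about 13 s with the arm clear and the loose items untouched.

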